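Check the sieve switch of the flour sifter

TASK

The sieve of the flour sifter is out for washing, so check the switch it normally presses: swing the red safety catch clear of the bolt, draw the bolt back so that the sprung lid rises, then press the roller lever inside the well gently, just until you feel the switch click, keep it there for about a second and let it spring back. Never force the lever on past its click, leave the lid standing open, and do not disturb the sieve, scraper and bowl on the bench.

Things in the scene. Friction and masses are not known exactly. Their poses are not given: they have to be found in the camera images.
- sifter: Bench flour sifter: fixed metal box 400 x 400 mm, flat deck on top 170 mm up. Origin at the centre of its underside, z up. Bolt and catch are on the deck at x = 0, y -80 to -198 mm. The lid covers a well (x -110 to 110, y -70 to 110 mm, floor 90 mm below the deck) that holds the switch. The open lid leans back beyond y = 120 mm.
- catch_post (a point): Top centre of the red finger post (round, 12 mm across, 22 mm tall, its top 52 mm above the deck) on the red safety catch, a strut 12 mm wide lying 18 to 30 mm above the deck. The strut props the bolt's rear end, so the bolt cannot be drawn. It swings level about its pivot, from pointing at the bolt (sifter +y) to pointing along sifter +x; about 1.5 N at the post; it stays where left.
- catch_pivot (a point): The catch's vertical pivot axis, at the height of the post's top; the post's centre lies 34.5 mm from it.
- catch (a joint): Catch angle in rad: 0 to 0.08 closed, 1.65 swung fully aside; clear of the bolt above 0.8.
- bolt_knob (a point): Centre of the black ball knob (22 mm across, 52 mm above the deck) on a 12 mm post on the bolt. The bolt is a 12 mm rod, 68 mm long, in a barrel 36 mm high; its nose reaches 15 mm over the lid's edge. Drawn, it slides straight to the sifter's -y (3 to 4 N), 28 mm in all, and stays where left. Axes as the sifter's. Shut, the knob stands 35 mm from the lid's edge and 39 mm from the catch post.
- bolt (a joint): Bolt travel in m: 0 shut, 0.028 fully drawn. The lid is free from about 0.016 on.
- lid_edge (a point): Middle of the upper free edge of the lid, a framed clear plate 240 x 200 x 14 mm lying on the deck: free edge at y = -80 mm of the sifter, hinge at y = +120 mm along its x.
- lid (a joint): Lid angle in rad: 0 shut, 1.85 standing open, leaning back. Springs in its hinge lift it by themselves in about 2 s once the bolt is drawn, and hold it open.
- roller (a point): Axle of the white roller (20 mm across, 12 mm wide, axle along the sifter's y) at the end of the switch's steel lever in the well, midway between front and back. At rest its top is 11 mm below the deck. Pressed from above it goes down about 54 mm per rad of the lever, up to 20 mm.
- switch: Switch in the well: grey housing 84 x 32 x 38 mm on a slotted bracket, its place along the well (sifter x) differs by 36 mm. Origin on the lever's hinge pin: the roller's axle is 54 mm to +x, 21 mm up. Force on the roller: first about 1 N over an unknown free play of 0 to 8.5 mm, then rising over 3.5 mm to about 8 N, falling by 3 to 4 N over the next 3 mm (the click), then climbing steeply.
- contact (a joint): Travel in m of the tiny moving contact hidden inside the switch, a tenth of the plunger's: 0 at rest, 0.00016 at the resistance peak, clicked above 0.00024, overtravelled above 0.00042. Its readings are noisier than that: go by the feel. At the roller, from the click to overtravel is about 3.5 mm.
- sieve: Bystander: rectangular sieve cassette, 208 x 168 x 28 mm, loose, flat on the bench; origin at the centre of its underside.
- scraper: Bystander: dough scraper with a steel blade and white handle, 130 x 100 mm, loose on the bench; origin under the line between handle and blade.
- bowl: Bystander: small steel bowl, 160 mm across, 65 mm high, loose on the bench; origin at the centre of its underside.

How it is judged:
On the way, in this order (a step that is already met when the one before it is completed fails the run):
1. the safety catch is swung clear of the bolt (value of joint catch above 0.8 rad), for 0.2 s.
2. the bolt is drawn and the lid stands open (value of joint bolt above 0.016 m and value of joint lid above 1.4 rad), for 0.2 s.
3. the robot holds the switch clicked (value of joint contact between 0.00024 and 0.00042 m), for 0.6 s.
At the end, for the whole second after the job is handed in: The switch has been held clicked for at least 0.6 s and is back at rest (contact below 0.06 mm); the lid stands open (beyond 1.4 rad), the bolt is drawn more than 16 mm and the catch is aside (beyond 0.8 rad) (all of step 2 and value of joint contact below 6e-05 m and value of joint catch above 0.8 rad); the robot touches nothing.
It fails at once if the switch is overtravelled (more than about 3.5 mm at the roller past the click) (value of joint contact above 0.00042 m).
It fails at once if a bystander (sieve, scraper or bowl) is moved more than 25 mm (distance of any of sieve, scraper, bowl from where it was at the start of the episode above 0.025 m).
It also fails if it takes over 64 s, if anything falls off the work surface, if the arm or the gripper's body presses on something with over 40 N, if the wrist force passes 120 N, or if a joint passes its speed limit or range.

ROBOT

A 6-joint arm with a two-finger parallel gripper is mounted at the origin on the work surface. World frame = base frame: x ahead of the robot, y to its left, z up, the work surface at z = 0. Lengths are in m, angles in rad, forces in N, time in s.
With the tool pointing down it reaches from about 0.35 to 0.975 m from the base axis. Payload 17.4 kg.
Tool frame: the origin (TCP) lies at the centre of the arm's flange, where the gripper is bolted on; the fingertips stand 173 mm ahead of it and the grasp point (between the pads) lies 155 mm ahead of it; z points along the fingers, x is the direction in which the jaws open and shut, and the axes are right-handed (so a half turn about z gives the same grasp; the last joint's range is limited). The gripper opens to 85 mm and grips with 20 to 120 N. Pads are 22 mm wide; open, the fingers measure 114 mm over their backs; the gripper's body (76 mm by 85 mm) begins 54 mm behind the grasp point. The pads swing forward as they close: fully open they stand 13 mm farther back than shut.
Start: joints at [1.151, 0.116, 1.442, -0, 1.584, -0.038], TCP at [0.252, 0.626, 0.405] pointing down, gripper open.
Joint ranges: [-2.83, 2.83], [-0.83, 2.19], [0.07, 2.5], [-1.14, 4.28], [0.01, 3], [-2.97, 2.97]. Speed limits (rad/s): [1.89, 1.89, 2.22, 3.14, 3.14, 3.14].

INTERFACE

Orientations are given as a unit quaternion [w, x, y, z].
In Python, from bench import * gives the robot as it stands.
- The arm moves only by the tool carry_out, never from a script. Its argument "plan" is a list of rows, each an object of numbers: "x", "y", "z": the shift along the tool's x, y, z in mm; "rx", "ry", "rz": the turn, a rotation vector about the tool's x, y, z in degrees; "grip": the gripper command: -1 is shut, 1 is fully open, values between are in proportion. A call has 1 to 12 rows; each row shifts and turns the commanded pose from where the row before left it, along the tool's axes as they then stand; what a row does not reach is not made up. A row lasts 1/12 s, in which the tool goes at most 41.7 mm and 7.16 degrees, less where a joint would pass 70% of its speed; a pose out of reach is approached as far as the arm can. A call with a gripper value outside its range is refused whole. The fingers move at their own pace and stop on an object; the grip force is fixed at half the most. Time passes only in rows, so rows that do not move let the fingers close. It gives the time, the measured TCP pose, the force and the opening at its end, in the units of the state.
- get_obs(): the state, without advancing time (a new reading comes with each control period).
- grab_frame(name): name is "scene" or "side" or "wrist"; returns the picture (420x560x3 uint8, red, green, blue); there is no depth.
- camera_model(name): a dict with "fx", "fy", "cx", "cy" (pixels), "R" (3x3) and "t" (3): a world point X has camera coordinates R X + t. Camera axes: x right, y down, z forward; pixel columns grow to the right and rows downward; lengths in m; the calibration is good to about 2 mm. A picture is of the moment at which its call begins: read the wrist's pose just before it. camera_model takes no time and is no camera call; for the wrist camera it gives the pose at the moment of the call.
- job_done(): hands the job in, once; it reports no verdict.
The state is a dict: "time_s": time; "joint_pos": joint angles; "dq": joint speeds; "joint_efforts": joint torques, N m; "eef_pos": TCP position; "tool_rot": TCP orientation; "force": force on the tool from outside, world axes, zero at the start; "ft_torque": the same for the moment, N m; "width": finger opening in m.
Only numpy, scipy, OpenCV 4.12 (cv2) and the standard library are available. Lean on these libraries where they do the work, as an engineer would, in place of code of your own. Each camera call takes 0.05 s, during which the arm holds its last target.

## Working session

There is one attempt and no reset: what is moved stays moved. The work goes in short steps, Python scripts to look and compute and a tool call to move; the robot and the scene stay as the last step left them, time stands still between calls to the robot, and variables do not carry over. Pictures are saved under pics/ and viewed, and the job is handed in when it is done.

Besides the shell and the picture viewer there is one more tool, called after "Call:" by a JSON object that holds its "name" and its "arguments", one argument or row to a line. carry_out: Moves the arm, as the interface text tells. Its arguments: {"type":"object","properties":{"plan":{"type":"array","items":{"type":"object","properties":{"x":{"type":"number"},"y":{"type":"number"},"z":{"type":"number"},"rx":{"type":"number"},"ry":{"type":"number"},"rz":{"type":"number"},"grip":{"type":"number"}}}}},"required":["plan"]}

```bash
mkdir -p pics
cat > h.py <<'E'
from bench import *
import numpy as np, cv2
def snap(n,f):
    im=grab_frame(n); cv2.imwrite('pics/'+f+'.png',im[:,:,::-1]); return im
def ray(m,u,v):
    R=np.array(m['R']);t=np.array(m['t'])
    d=R.T@np.array([(u-m['cx'])/m['fx'],(v-m['cy'])/m['fy'],1]); return -R.T@t,d
def onz(m,u,v,z):
    o,d=ray(m,u,v); return o+d*(z-o[2])/d[2]
def proj(m,X):
    c=np.array(m['R'])@np.array(X)+np.array(m['t']); return c[0]/c[2]*m['fx']+m['cx'],c[1]/c[2]*m['fy']+m['cy']
def tri(m1,p1,m2,p2):
    o1,d1=ray(m1,*p1);o2,d2=ray(m2,*p2)
    s=np.linalg.lstsq(np.c_[d1,-d2],o2-o1,rcond=None)[0]
    a=o1+s[0]*d1;b=o2+s[1]*d2
    return (a+b)/2,np.linalg.norm(a-b)
E
python3 - <<'E'
from h import *
o=get_obs();print(o)
for n in ['scene','side','wrist']:
    snap(n,n+'0');m=camera_model(n);print(n,m['fx'],-np.array(m['R']).T@np.array(m['t']))
E
```

```text
{'time_s': 0.0, 'joint_pos': array([ 1.15121087e+00,  1.16520621e-01,  1.44225717e+00,  2.87615999e-06,
        1.58401230e+00, -3.77791701e-02]), 'dq': array([0.00136015, 0.00082355, 0.00111599, 0.00078409, 0.00056574,
       0.00038872]), 'joint_efforts': array([-2.14737920e-03, -7.31980634e+01, -6.32492352e+01, -1.16166739e-04,
        6.21129497e-03, -9.60324513e-06]), 'eef_pos': array([0.25150604, 0.62641519, 0.40394373]), 'tool_rot': array([ 3.15141243e-04,  8.28431280e-01,  5.60090400e-01, -5.09066796e-04]), 'force': array([-0.55078663,  0.18832696, -0.17406162]), 'ft_torque': array([-0.05523491,  0.00393691,  0.03077845]), 'width': 0.08538310826865204}
scene 509.18642472253066 [1.27104965 0.9596762  1.46618817]
side 449.7188474846963 [ 0.16091648 -1.1003959   1.00154436]
wrist 348.51333446099255 [0.17399249 0.65961838 0.37384774]
```

View pics/scene0.png

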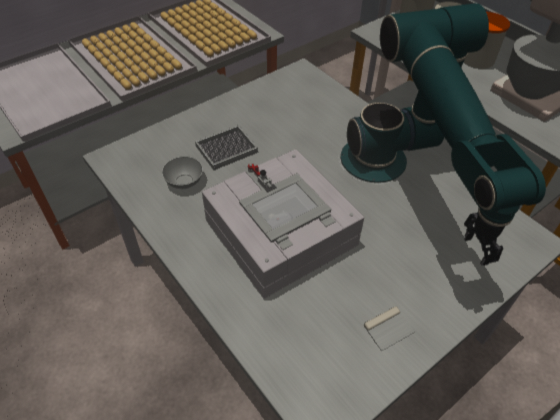

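View pics/side0.png

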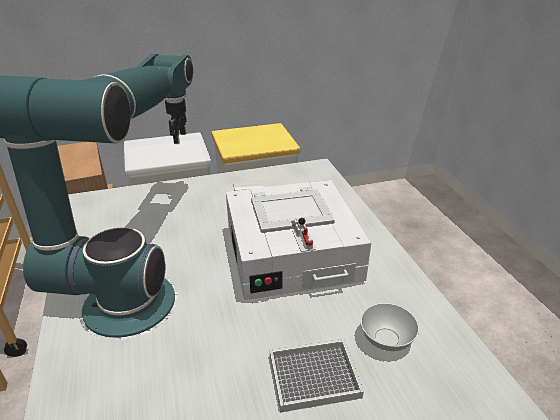

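View pics/wrist0.png

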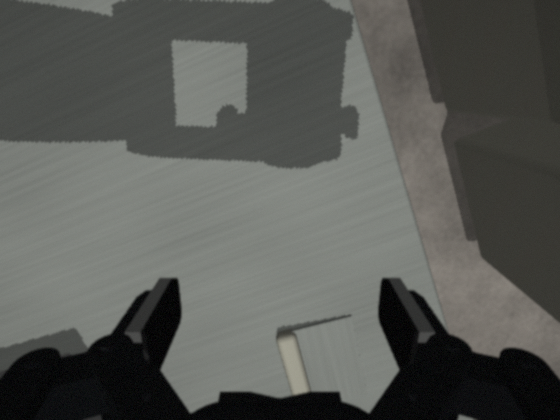

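The scene picture shows the sifter centred near (282,218), with the catch and knob near (257,174). In the side picture they are near (304,232). The bowl and sieve are in front of the sifter and the scraper is behind it. Next I'll zoom in.

Run:
```python
import cv2
a=cv2.imread('pics/scene0.png')[140:290,190:370]; cv2.imwrite('pics/sc_c.png',cv2.resize(a,None,fx=4,fy=4,interpolation=cv2.INTER_CUBIC))
a=cv2.imread('pics/side0.png')[170:310,215:385]; cv2.imwrite('pics/sd_c.png',cv2.resize(a,None,fx=4,fy=4,interpolation=cv2.INTER_CUBIC))
```

```text
(no output)
```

View pics/sc_c.png

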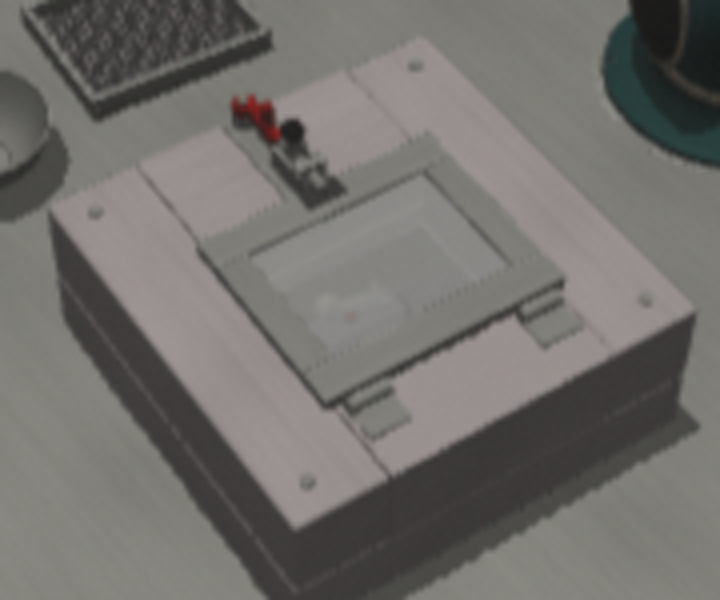

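View pics/sd_c.png

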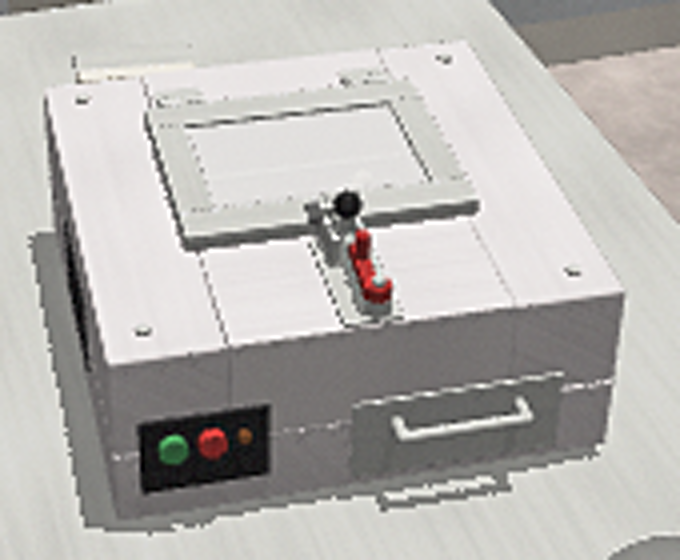

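Run:
```python
from h import *
c=lambda p,o:((p[0]+.5)/4-.5+o[0],(p[1]+.5)/4-.5+o[1])
S=camera_model('scene');D=camera_model('side')
sc=[c(p,(190,140)) for p in [(52,212),(425,40),(693,313),(297,528)]]   # FR(+x -y), FL? 
sd=[c(p,(215,170)) for p in [(622,294),(112,362),(47,90),(466,42)]]
A=[];
for a,b in zip(sc,sd):
    pa=onz(S,*a,.17);pb=onz(D,*b,.17);A.append((pa+pb)/2);print(pa.round(4),pb.round(4),tri(S,a,D,b))
A=np.array(A);C=A.mean(0);print('centre',C)
# order: (+,-),(-,-),(-,+),(+,+)
ex=(A[0]-A[1]+A[3]-A[2]);ey=(A[3]-A[0]+A[2]-A[1]);
print(np.linalg.norm(ex)/2,np.linalg.norm(ey)/2,np.degrees(np.arctan2(ex[1],ex[0])),np.degrees(np.arctan2(-ey[0],ey[1])))
kn=(c((291,131),(190,140)),c((347,204),(215,170)))
print('knob',tri(S,kn[0],D,kn[1]))
th=np.arctan2(ex[1]-ey[0],ex[0]+ey[1]);R=np.array([[np.cos(th),-np.sin(th)],[np.sin(th),np.cos(th)]]);print(th)
for nm,p in dict(knob=(0,-.115),post=(0,-.154),piv=(0,-.1885)).items():
    X=np.r_[C[:2]+R@np.array(p),.222];print(nm,X)
    print([ (np.array(proj(S,X))-(190,140))*4,(np.array(proj(D,X))-(215,170))*4])
k=np.array(tri(S,kn[0],D,kn[1])[0]);print('knob in sifter',R.T@(k[:2]-C[:2]))
```

```text
[ 0.7371 -0.1235  0.17  ] [ 0.7306 -0.1388  0.17  ] (array([ 0.73481852, -0.1300203 ,  0.16275217]), np.float64(0.001702745841654672))
[ 0.3441 -0.0975  0.17  ] [ 0.3424 -0.1037  0.17  ] (array([ 0.34262079, -0.09989875,  0.16716242]), np.float64(0.0009560663641323801))
[0.3767 0.2933 0.17  ] [0.3707 0.2861 0.17  ] (array([0.37261473, 0.29146996, 0.16603491]), np.float64(0.002356462594327226))
[0.764  0.2635 0.17  ] [0.7635 0.258  0.17  ] (array([0.76413177, 0.26197791, 0.16796849]), np.float64(0.0020627804653216624))
centre [0.55363622 0.07967776 0.17      ]
0.39144269676248333 0.3922469478243973 -4.35906409369986 -4.410372492704277
knob (array([ 0.54458987, -0.03541168,  0.22235505]), np.float64(0.0018330307067784262))
-0.07652823048656282
knob [ 0.54484406 -0.03498565  0.222     ]
[array([290.60009486, 129.93568833]), array([346.7929511 , 202.79677481])]
post [ 0.54186237 -0.0738715   0.222     ]
[array([266.51639418, 103.04331228]), array([359.91706827, 231.72748728])]
piv [ 0.53922472 -0.10827053  0.222     ]
[array([245.68670938,  79.78444006]), array([372.05043855, 258.47420421])]
knob in sifter [-0.00022087 -0.11544422]
```

Call:
{"name": "carry_out", "arguments": {
  "plan": [
    {"rz":6.59,"z":-4,"grip":-1},
    {"rz":6.59,"z":-4,"grip":-1},
    {"rz":6.59,"z":-4,"grip":-1},
    {"rz":6.59,"z":-4,"grip":-1},
    {"rz":6.59,"z":-4,"grip":-1},
    {"rz":6.59,"z":-4,"grip":-1},
    {"rz":6.59,"z":-4,"grip":-1},
    {"rz":6.59,"z":-4,"grip":-1},
    {"rz":6.59,"z":-4,"grip":-1},
    {"rz":6.59,"z":-4,"grip":-1},
    {"rz":6.61,"z":-4,"grip":-1}
  ]
}}

```text
$.plan[0]: bad value
```

```bash
cat >> h.py <<'E'
C0=np.array([.55364,.07968]);TH=-.07653
def RS(th=None):
    th=TH if th is None else th
    return np.array([[np.cos(th),-np.sin(th)],[np.sin(th),np.cos(th)]])
def toS(p): return RS().T@(np.array(p)[:2]-C0)
def where():
    o=get_obs();q=o['tool_rot'];p=o['eef_pos']
    print('t',o['time_s'],'tcp',p.round(4),'sifter mm',(toS(p)*1000).round(1),'tip over deck',round((p[2]-.173-.17)*1000,1),'yawrel',round(np.degrees(2*np.arctan2(q[2],q[1])-TH),2),'q',q.round(4),'F',o['force'].round(2),'w',round(o['width'],4))
E
python3 -c "
from h import *
where()"
```

```text
t 0.15 tcp [0.2515 0.6264 0.4041] sifter mm [-343.  522.] tip over deck 61.1 yawrel 72.51 q [ 3.000e-04  8.284e-01  5.601e-01 -4.000e-04] F [ 0.16 -0.48 -0.09] w 0.0854
```

Call:
{"name": "carry_out", "arguments": {
  "plan": [
    {"rz":6.5,"z":-4,"grip":-1},
    {"rz":6.5,"z":-4,"grip":-1},
    {"rz":6.5,"z":-4,"grip":-1},
    {"rz":6.5,"z":-4,"grip":-1},
    {"rz":6.5,"z":-4,"grip":-1},
    {"rz":6.5,"z":-4,"grip":-1},
    {"rz":6.5,"z":-4,"grip":-1},
    {"rz":6.5,"z":-4,"grip":-1},
    {"rz":6.5,"z":-4,"grip":-1},
    {"rz":6.5,"z":-4,"grip":-1},
    {"rz":6.5,"z":-4,"grip":-1},
    {"rz":1,"grip":-1}
  ]
}}

```text
$.plan[0]: bad value
```

Call:
{"name": "carry_out", "arguments": {
  "plan": [
    {"x":0,"y":0,"z":-4,"rx":0,"ry":0,"rz":6.5,"grip":-1}
  ]
}}

```text
time_s: 0.23
eef_pos: [0.2515, 0.6264, 0.4075]
tool_rot: [0.0, 0.858, 0.513, -0.001]
force: [0.5, -0.8, 0.4]
width: 0.0757
```

Call:
{"name": "carry_out", "arguments": {
  "plan": [
    {"x":0,"y":0,"z":-4,"rx":0,"ry":0,"rz":6.5,"grip":-1},
    {"x":0,"y":0,"z":-4,"rx":0,"ry":0,"rz":6.5,"grip":-1},
    {"x":0,"y":0,"z":-4,"rx":0,"ry":0,"rz":6.5,"grip":-1},
    {"x":0,"y":0,"z":-4,"rx":0,"ry":0,"rz":6.5,"grip":-1},
    {"x":0,"y":0,"z":-4,"rx":0,"ry":0,"rz":6.5,"grip":-1},
    {"x":0,"y":0,"z":-4,"rx":0,"ry":0,"rz":6.5,"grip":-1},
    {"x":0,"y":0,"z":-4,"rx":0,"ry":0,"rz":6.5,"grip":-1},
    {"x":0,"y":0,"z":-4,"rx":0,"ry":0,"rz":6.5,"grip":-1},
    {"x":0,"y":0,"z":-4,"rx":0,"ry":0,"rz":6.5,"grip":-1},
    {"x":0,"y":0,"z":-4,"rx":0,"ry":0,"rz":6.5,"grip":-1},
    {"x":0,"y":0,"z":0,"rx":0,"ry":0,"rz":1,"grip":-1}
  ]
}}

```text
time_s: 1.15
eef_pos: [0.2515, 0.6264, 0.4493]
tool_rot: [-0.0, 0.999, -0.041, 0.0]
force: [-0.3, -0.7, 0.2]
width: 0.0003
```

```bash
python3 -c "
from h import *
where()"
```

```text
t 1.15 tcp [0.2515 0.6264 0.4493] sifter mm [-343.  522.] tip over deck 106.3 yawrel -0.32 q [-3.000e-04  9.992e-01 -4.100e-02  1.000e-04] F [-0.28 -0.67  0.2 ] w 0.0003
```

Call:
{"name": "carry_out", "arguments": {
  "plan": [
    {"x":15,"y":33,"z":0,"rx":0,"ry":0,"rz":0,"grip":-1},
    {"x":15,"y":33,"z":0,"rx":0,"ry":0,"rz":0,"grip":-1},
    {"x":15,"y":33,"z":0,"rx":0,"ry":0,"rz":0,"grip":-1},
    {"x":15,"y":33,"z":0,"rx":0,"ry":0,"rz":0,"grip":-1},
    {"x":15,"y":33,"z":0,"rx":0,"ry":0,"rz":0,"grip":-1},
    {"x":15,"y":33,"z":0,"rx":0,"ry":0,"rz":0,"grip":-1},
    {"x":15,"y":33,"z":0,"rx":0,"ry":0,"rz":0,"grip":-1},
    {"x":15,"y":33,"z":0,"rx":0,"ry":0,"rz":0,"grip":-1},
    {"x":15,"y":33,"z":0,"rx":0,"ry":0,"rz":0,"grip":-1},
    {"x":15,"y":33,"z":0,"rx":0,"ry":0,"rz":0,"grip":-1},
    {"x":15,"y":33,"z":0,"rx":0,"ry":0,"rz":0,"grip":-1},
    {"x":15,"y":33,"z":0,"rx":0,"ry":0,"rz":-0.3,"grip":-1}
  ]
}}

```text
time_s: 2.15
eef_pos: [0.4008, 0.2161, 0.4485]
tool_rot: [-0.0, 0.999, -0.034, 0.0]
force: [0.3, 0.6, 0.5]
width: -0.0001
```

Call:
{"name": "carry_out", "arguments": {
  "plan": [
    {"x":15,"y":33,"z":0,"rx":0,"ry":0,"rz":0,"grip":-1},
    {"x":15,"y":33,"z":0,"rx":0,"ry":0,"rz":0,"grip":-1},
    {"x":15,"y":33,"z":0,"rx":0,"ry":0,"rz":0,"grip":-1},
    {"x":15,"y":33,"z":0,"rx":0,"ry":0,"rz":0,"grip":-1},
    {"x":15,"y":33,"z":0,"rx":0,"ry":0,"rz":0,"grip":-1},
    {"x":15,"y":33,"z":0,"rx":0,"ry":0,"rz":0,"grip":-1},
    {"x":15,"y":30,"z":0,"rx":0,"ry":0,"rz":0,"grip":-1},
    {"x":0,"y":10,"z":0,"rx":0,"ry":0,"rz":0,"grip":-1},
    {"x":0,"y":0,"z":0,"rx":0,"ry":0,"rz":0,"grip":-1}
  ]
}}

```text
time_s: 2.9
eef_pos: [0.4888, -0.0291, 0.448]
tool_rot: [0.0, 0.999, -0.036, -0.001]
force: [-0.8, 0.8, -0.4]
width: -0.0
```

```bash
python3 -c "
from h import *
where();snap('wrist','w1');snap('side','s1')
m=camera_model('wrist')
for p in [(0,-.115),(0,-.154),(0,-.1885)]:
  print(proj(m,np.r_[C0+RS()@np.array(p),.222]))
"
```

```text
t 2.9 tcp [ 0.4888 -0.0291  0.448 ] sifter mm [ -56.3 -113.4] tip over deck 105.0 yawrel 0.29 q [ 1.000e-04  9.994e-01 -3.570e-02 -6.000e-04] F [-0.75  0.76 -0.43] w -0.0
(np.float64(371.4060444506317), np.float64(243.62950043736896))
(np.float64(365.9454862984802), np.float64(298.21653980502674))
(np.float64(361.59805151327316), np.float64(341.6761252825519))
```

View pics/w1.png

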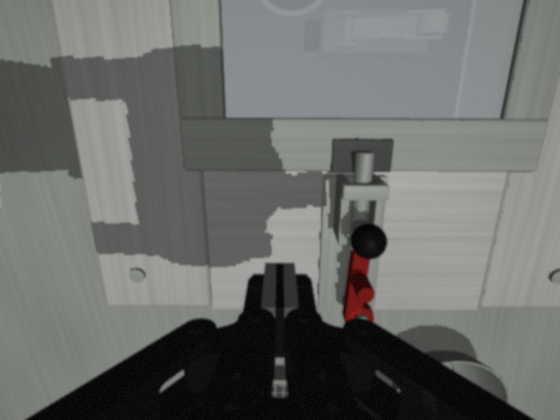

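View pics/s1.png

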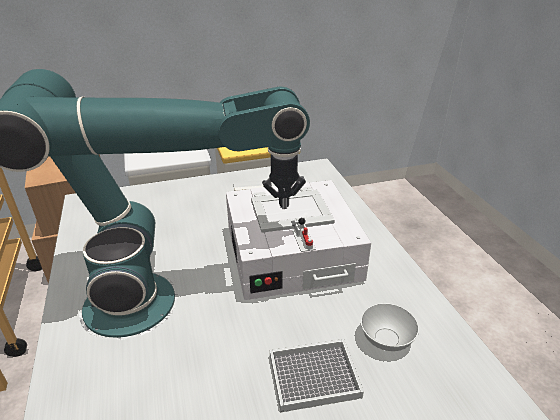

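```bash
python3 -c "
import cv2
a=cv2.imread('pics/w1.png')[220:340,310:430]; cv2.imwrite('pics/w1c.png',cv2.resize(a,None,fx=5,fy=5,interpolation=cv2.INTER_CUBIC))"
```

```text
(no output)
```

View pics/w1c.png

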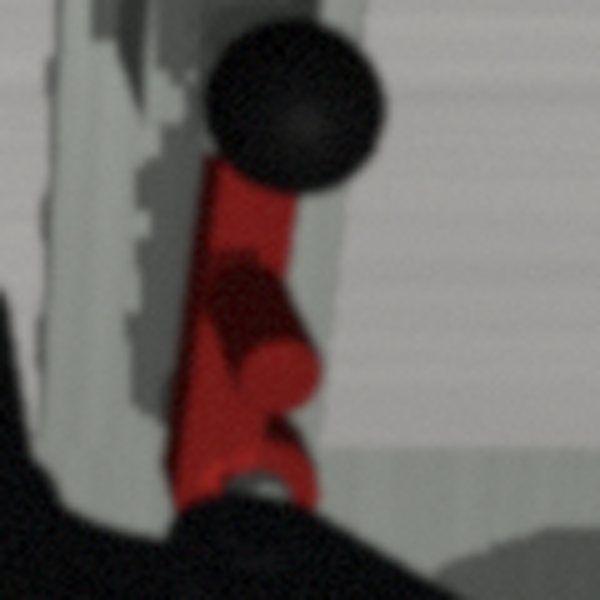

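The zoomed wrist view shows the knob at (369,241) and the top of the red post at (366,295). Both are within 3 px of my model. Next I'll lower the shut fingers to the left of the post.

Call:
{"name": "carry_out", "arguments": {
  "plan": [
    {"x":8,"y":20,"z":0,"rx":0,"ry":0,"rz":0.3,"grip":-1},
    {"x":10,"y":19,"z":7,"rx":0,"ry":0,"rz":0,"grip":-1},
    {"x":6,"y":0,"z":20,"rx":0,"ry":0,"rz":0,"grip":-1},
    {"x":0,"y":0,"z":20,"rx":0,"ry":0,"rz":0,"grip":-1},
    {"x":0,"y":0,"z":20,"rx":0,"ry":0,"rz":0,"grip":-1},
    {"x":0,"y":0,"z":0,"rx":0,"ry":0,"rz":0,"grip":-1}
  ]
}}

```text
time_s: 3.5
eef_pos: [0.5092, -0.0663, 0.3779]
tool_rot: [-0.0, 0.999, -0.037, -0.002]
force: [-0.1, -0.5, -0.3]
width: 0.0
```

```bash
python3 -c "
from h import *
where();snap('side','s2');a=cv2.imread('pics/s2.png')[170:290,240:380]; cv2.imwrite('pics/s2c.png',cv2.resize(a,None,fx=5,fy=5,interpolation=cv2.INTER_CUBIC))
"
```

```text
t 3.5 tcp [ 0.5092 -0.0663  0.3779] sifter mm [ -33.2 -149. ] tip over deck 34.9 yawrel 0.16 q [-5.000e-04  9.993e-01 -3.690e-02 -2.300e-03] F [-0.09 -0.48 -0.29] w 0.0
```

View pics/s2c.png

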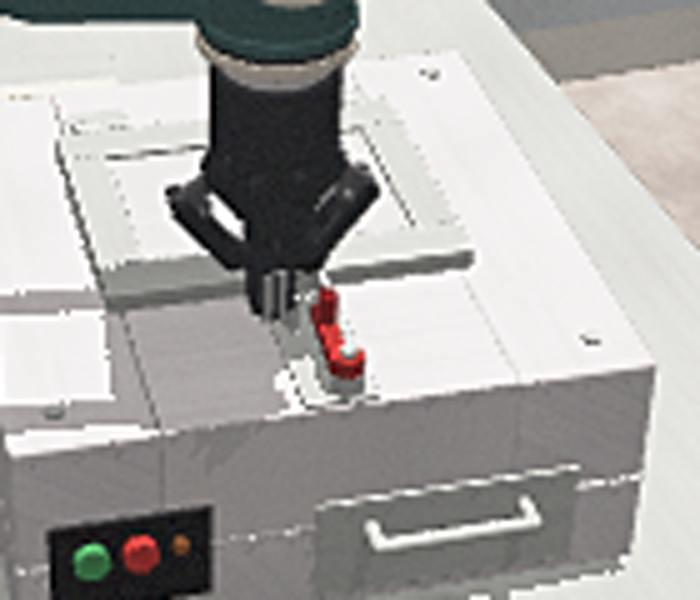

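Call:
{"name": "carry_out", "arguments": {
  "plan": [
    {"x":10,"y":1,"z":0,"rx":0,"ry":0,"rz":0,"grip":-1},
    {"x":8,"y":1,"z":0,"rx":0,"ry":0,"rz":0,"grip":-1},
    {"x":8,"y":0,"z":0,"rx":0,"ry":0,"rz":0,"grip":-1},
    {"x":8,"y":0,"z":0,"rx":0,"ry":0,"rz":0,"grip":-1},
    {"x":8,"y":1,"z":0,"rx":0,"ry":0,"rz":0,"grip":-1},
    {"x":8,"y":1,"z":0,"rx":0,"ry":0,"rz":0,"grip":-1},
    {"x":6,"y":3,"z":0,"rx":0,"ry":0,"rz":0,"grip":-1},
    {"x":5,"y":5,"z":0,"rx":0,"ry":0,"rz":0,"grip":-1},
    {"x":3,"y":6,"z":0,"rx":0,"ry":0,"rz":0,"grip":-1},
    {"x":0,"y":0,"z":0,"rx":0,"ry":0,"rz":0,"grip":-1}
  ]
}}

```text
time_s: 4.38
eef_pos: [0.5726, -0.0916, 0.3816]
tool_rot: [0.0, 0.999, -0.038, 0.0]
force: [0.2, -0.3, 0.0]
width: -0.0001
```

```bash
python3 -c "
from h import *
where();snap('side','s3');a=cv2.imread('pics/s3.png')[170:290,240:380]; cv2.imwrite('pics/s3c.png',cv2.resize(a,None,fx=5,fy=5,interpolation=cv2.INTER_CUBIC))
"
```

```text
t 4.3833 tcp [ 0.5726 -0.0916  0.3816] sifter mm [  32.  -169.3] tip over deck 38.6 yawrel -0.02 q [ 1.000e-04  9.993e-01 -3.840e-02  1.000e-04] F [ 0.21 -0.26  0.03] w -0.0001
```

View pics/s3c.png

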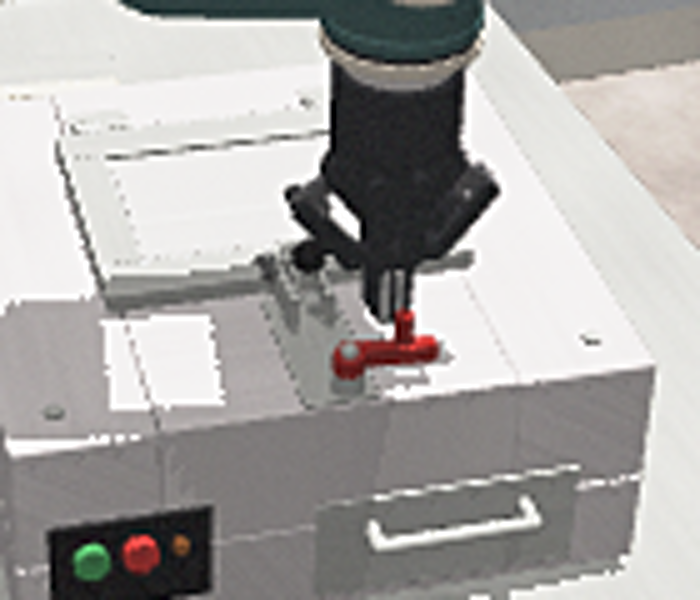

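The catch now points along +x, at about (400,350) in the crop, and is fully aside. Now the knob.

Call:
{"name": "carry_out", "arguments": {
  "plan": [
    {"x":0,"y":-6,"z":-10,"rx":0,"ry":0,"rz":0,"grip":-1},
    {"x":0,"y":-4,"z":-20,"rx":0,"ry":0,"rz":0,"grip":-1},
    {"x":-4,"y":-4,"z":-20,"rx":0,"ry":0,"rz":0,"grip":0},
    {"x":-14,"y":-20,"z":0,"rx":0,"ry":0,"rz":0,"grip":0},
    {"x":-14,"y":-20,"z":0,"rx":0,"ry":0,"rz":0,"grip":0},
    {"x":0,"y":0,"z":0,"rx":0,"ry":0,"rz":0,"grip":0},
    {"x":0,"y":0,"z":0,"rx":0,"ry":0,"rz":0,"grip":0}
  ]
}}

```text
time_s: 5.02
eef_pos: [0.5436, -0.0332, 0.4331]
tool_rot: [0.0, 0.999, -0.037, 0.001]
force: [0.3, 0.5, 1.0]
width: 0.0429
```

```bash
python3 -c "
from h import *
where();snap('wrist','w4');
"
```

```text
t 5.0167 tcp [ 0.5436 -0.0332  0.4331] sifter mm [  -1.4 -113.3] tip over deck 90.1 yawrel 0.09 q [ 1.000e-04  9.993e-01 -3.740e-02  1.000e-03] F [0.33 0.48 0.97] w 0.0429
```

View pics/w4.png

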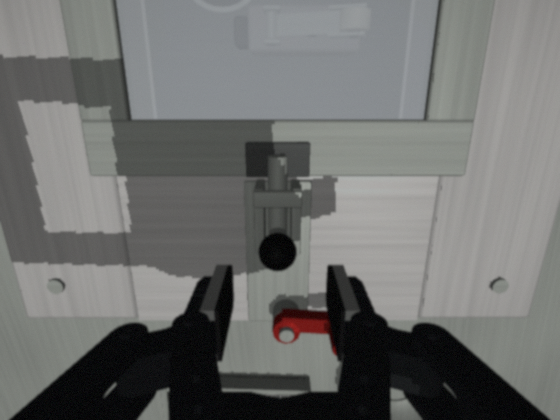

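The knob, at (277,252), is centred between the jaws, which lie at x≈231 and x≈328. The catch is aside. I'll descend and grip.

Call:
{"name": "carry_out", "arguments": {
  "plan": [
    {"x":0,"y":1,"z":15,"rx":0,"ry":0,"rz":0,"grip":0},
    {"x":0,"y":1,"z":15,"rx":0,"ry":0,"rz":0,"grip":0},
    {"x":0,"y":0,"z":15,"rx":0,"ry":0,"rz":0,"grip":0},
    {"x":0,"y":0,"z":0,"rx":0,"ry":0,"rz":0,"grip":0},
    {"x":0,"y":0,"z":0,"rx":0,"ry":0,"rz":0,"grip":-1},
    {"x":0,"y":0,"z":0,"rx":0,"ry":0,"rz":0,"grip":-1},
    {"x":0,"y":0,"z":0,"rx":0,"ry":0,"rz":0,"grip":-1},
    {"x":0,"y":0,"z":0,"rx":0,"ry":0,"rz":0,"grip":-1},
    {"x":0,"y":0,"z":0,"rx":0,"ry":0,"rz":0,"grip":-1}
  ]
}}

```text
time_s: 5.82
eef_pos: [0.5436, -0.0363, 0.3869]
tool_rot: [0.0, 0.999, -0.038, -0.002]
force: [-14.5, 0.7, 0.4]
width: 0.0184
```

Call:
{"name": "carry_out", "arguments": {
  "plan": [
    {"x":-1,"y":0,"z":0,"rx":0,"ry":0,"rz":0,"grip":-1},
    {"x":0,"y":4,"z":0,"rx":0,"ry":0,"rz":0,"grip":-1},
    {"x":0,"y":4,"z":0,"rx":0,"ry":0,"rz":0,"grip":-1},
    {"x":0,"y":4,"z":0,"rx":0,"ry":0,"rz":0,"grip":-1},
    {"x":0,"y":4,"z":0,"rx":0,"ry":0,"rz":0,"grip":-1}
  ]
}}

```text
time_s: 6.23
eef_pos: [0.5418, -0.0521, 0.3869]
tool_rot: [-0.001, 0.999, -0.038, -0.001]
force: [-5.6, 2.5, -2.6]
width: 0.0182
```

Call:
{"name": "carry_out", "arguments": {
  "plan": [
    {"x":0,"y":4,"z":0,"rx":0,"ry":0,"rz":0,"grip":-1},
    {"x":0,"y":4,"z":0,"rx":0,"ry":0,"rz":0,"grip":-1},
    {"x":0,"y":2,"z":0,"rx":0,"ry":0,"rz":0,"grip":-1},
    {"x":0,"y":0,"z":0,"rx":0,"ry":0,"rz":0,"grip":-1},
    {"x":0,"y":0,"z":0,"rx":0,"ry":0,"rz":0,"grip":-1},
    {"x":0,"y":0,"z":0,"rx":0,"ry":0,"rz":0,"grip":-1},
    {"x":0,"y":0,"z":0,"rx":0,"ry":0,"rz":0,"grip":-1},
    {"x":0,"y":0,"z":0,"rx":0,"ry":0,"rz":0,"grip":-1}
  ]
}}

```text
time_s: 6.9
eef_pos: [0.541, -0.0624, 0.3869]
tool_rot: [0.0, 0.999, -0.038, -0.001]
force: [-6.1, -1.9, -3.0]
width: 0.0185
```

```bash
python3 -c "
from h import *
where();snap('side','s5');snap('scene','c5')
"
```

```text
t 6.9 tcp [ 0.541  -0.0624  0.3869] sifter mm [  -1.7 -142.6] tip over deck 43.9 yawrel -0.01 q [ 2.000e-04  9.993e-01 -3.830e-02 -6.000e-04] F [-6.08 -1.94 -2.99] w 0.0185
```

View pics/s5.png

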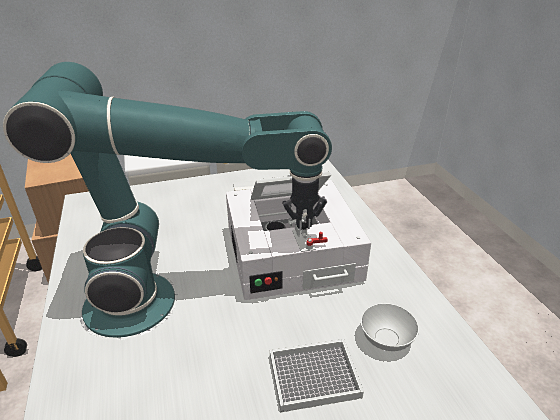

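View pics/c5.png

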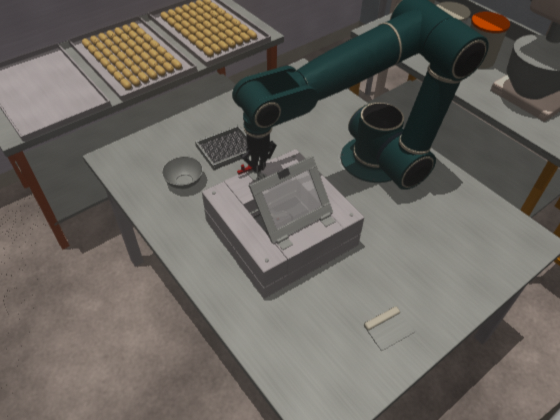

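The lid is rising: it's part-way up at (290,195) in the scene view. I'll wait for it and then let go of the knob.

Call:
{"name": "carry_out", "arguments": {
  "plan": [
    {"x":0,"y":0,"z":0,"rx":0,"ry":0,"rz":0,"grip":-1},
    {"x":0,"y":0,"z":0,"rx":0,"ry":0,"rz":0,"grip":-1},
    {"x":0,"y":0,"z":0,"rx":0,"ry":0,"rz":0,"grip":-1},
    {"x":0,"y":0,"z":0,"rx":0,"ry":0,"rz":0,"grip":-1},
    {"x":0,"y":0,"z":0,"rx":0,"ry":0,"rz":0,"grip":-1},
    {"x":0,"y":0,"z":0,"rx":0,"ry":0,"rz":0,"grip":-1},
    {"x":0,"y":0,"z":0,"rx":0,"ry":0,"rz":0,"grip":-1},
    {"x":0,"y":0,"z":0,"rx":0,"ry":0,"rz":0,"grip":-1},
    {"x":0,"y":0,"z":0,"rx":0,"ry":0,"rz":0,"grip":-1},
    {"x":0,"y":0,"z":0,"rx":0,"ry":0,"rz":0,"grip":-1},
    {"x":0,"y":0,"z":0,"rx":0,"ry":0,"rz":0,"grip":-1},
    {"x":0,"y":0,"z":0,"rx":0,"ry":0,"rz":0,"grip":-1}
  ]
}}

```text
time_s: 8.0
eef_pos: [0.541, -0.0624, 0.3869]
tool_rot: [0.0, 0.999, -0.038, -0.001]
force: [-6.0, -1.8, -2.7]
width: 0.0179
```

Call:
{"name": "carry_out", "arguments": {
  "plan": [
    {"x":0,"y":0,"z":0,"rx":0,"ry":0,"rz":0,"grip":-1},
    {"x":0,"y":0,"z":0,"rx":0,"ry":0,"rz":0,"grip":-1},
    {"x":0,"y":0,"z":0,"rx":0,"ry":0,"rz":0,"grip":0},
    {"x":0,"y":0,"z":0,"rx":0,"ry":0,"rz":0,"grip":0},
    {"x":0,"y":0,"z":0,"rx":0,"ry":0,"rz":0,"grip":0},
    {"x":0,"y":0,"z":0,"rx":0,"ry":0,"rz":0,"grip":0},
    {"x":0,"y":0,"z":-15,"rx":0,"ry":0,"rz":0,"grip":0},
    {"x":0,"y":0,"z":-25,"rx":0,"ry":0,"rz":0,"grip":0},
    {"x":0,"y":0,"z":-25,"rx":0,"ry":0,"rz":0,"grip":-1},
    {"x":0,"y":-20,"z":-20,"rx":0,"ry":0,"rz":0,"grip":-1},
    {"x":0,"y":-20,"z":0,"rx":0,"ry":0,"rz":0,"grip":-1},
    {"x":0,"y":0,"z":0,"rx":0,"ry":0,"rz":0,"grip":-1}
  ]
}}

```text
time_s: 9.0
eef_pos: [0.5441, -0.0202, 0.4747]
tool_rot: [-0.0, 0.999, -0.038, 0.002]
force: [-0.0, -0.4, -0.6]
width: 0.0001
```

```bash
python3 -c "
from h import *
where();snap('wrist','w6');snap('scene','c6');snap('side','s6')
a=cv2.imread('pics/c6.png')[120:290,190:370]; cv2.imwrite('pics/c6c.png',cv2.resize(a,None,fx=3.5,fy=3.5,interpolation=cv2.INTER_CUBIC))
"
```

```text
t 9.0 tcp [ 0.5441 -0.0202  0.4747] sifter mm [  -1.8 -100.3] tip over deck 131.7 yawrel 0.09 q [-3.000e-04  9.993e-01 -3.750e-02  1.700e-03] F [-0.   -0.38 -0.57] w 0.0001
```

View pics/w6.png

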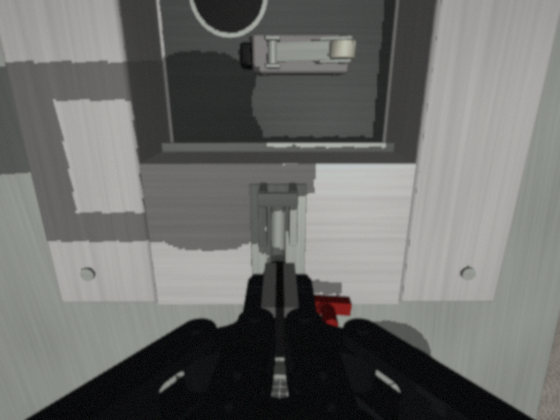

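View pics/c6c.png

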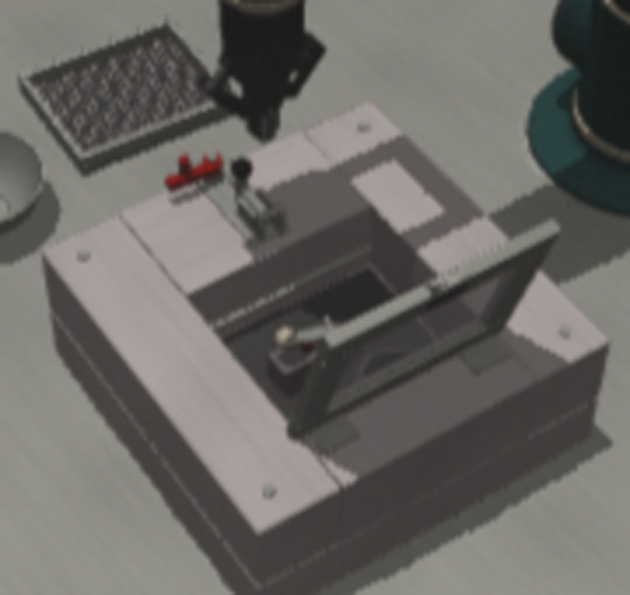

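View pics/s6.png

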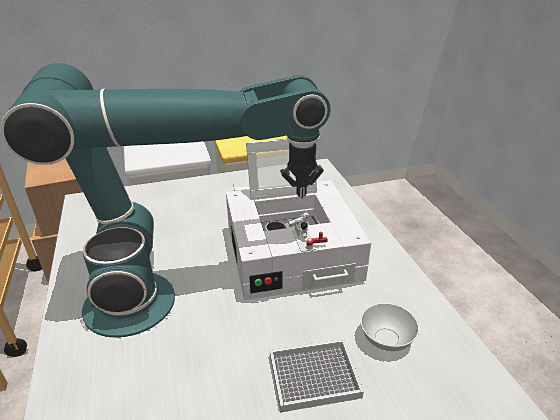

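The lid stands open and the bolt is drawn. The roller is at (342,48) in the wrist picture. I'll measure its position.

```bash
python3 -c "
from h import *
im=cv2.imread('pics/w6.png');m=camera_model('wrist')
a=im[20:85,300:380];cv2.imwrite('pics/w6c.png',cv2.resize(a,None,fx=7,fy=7,interpolation=cv2.INTER_CUBIC))
b,g,r=[im[:,:,i].astype(int) for i in range(3)]
k=((r-b>18)&(r>110)).astype('uint8');k[100:]=0
n,l,s,c=cv2.connectedComponentsWithStats(k)
for i in range(1,n):
  if s[i][4]>30:print(s[i],c[i],toS(onz(m,*c[i],.155))*1000)
"
```

```text
(no output)
```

View pics/w6c.png

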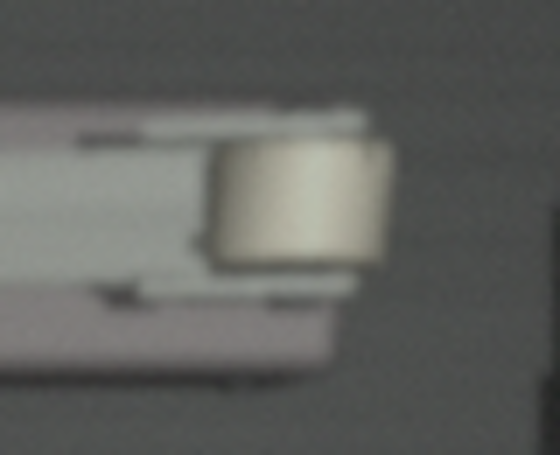

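```bash
python3 -c "
from h import *
m=camera_model('wrist')
print(toS(onz(m,342.8,48.6,.151))*1000,toS(onz(m,342.8,48.6,.156))*1000)
a=cv2.imread('pics/s6.png')[200:250,260:340];cv2.imwrite('pics/s6c.png',cv2.resize(a,None,fx=8,fy=8,interpolation=cv2.INTER_CUBIC))
where()
"
```

```text
[47.01886108 12.68561179] [46.18505147 12.1848401 ]
t 9.15 tcp [ 0.5441 -0.0223  0.4723] sifter mm [  -1.7 -102.4] tip over deck 129.3 yawrel 0.04 q [ 1.000e-04  9.993e-01 -3.790e-02  2.000e-04] F [ 0.67  0.11 -0.03] w 0.0001
```

View pics/s6c.png

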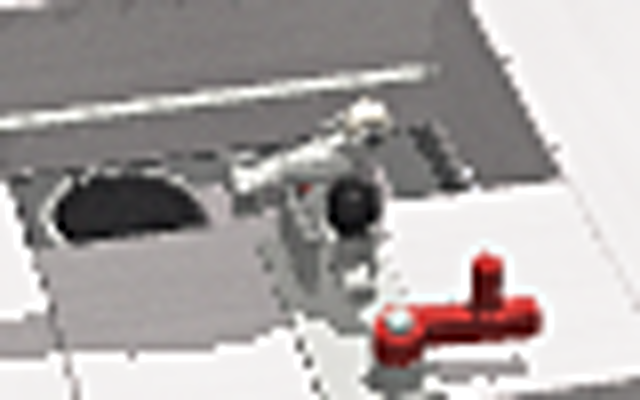

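```bash
python3 -c "
from h import *
D=camera_model('side')
p=((367.5)/8-.5+260,(118.5)/8-.5+200)
for z in (.145,.149,.153):print(toS(onz(D,*p,z))*1000)
snap('wrist','w7');m=camera_model('wrist')
a=cv2.imread('pics/w7.png')[20:85,300:380];cv2.imwrite('pics/w7c.png',cv2.resize(a,None,fx=7,fy=7,interpolation=cv2.INTER_CUBIC))
w=[p for p in [(-.11,-.07),(.11,-.07),(-.11,.11)]]
for q in w: print(q,proj(m,np.r_[C0+RS()@np.array(q),.17]))
where()
"
```

```text
[51.97776663 27.39301023]
[50.32774722 21.63013002]
[48.67772781 15.8672498 ]
(-0.11, -0.07) (np.float64(141.36153212508626), np.float64(160.68988231214615))
(0.11, -0.07) (np.float64(420.9780117917904), np.float64(160.5389967791907))
(-0.11, 0.11) (np.float64(103.76410955792764), np.float64(-127.43082946638043))
t 9.2 tcp [ 0.5442 -0.0225  0.4719] sifter mm [  -1.6 -102.6] tip over deck 128.9 yawrel 0.01 q [ 1.000e-04  9.993e-01 -3.810e-02 -0.000e+00] F [ 0.26  0.29 -0.87] w 0.0
```

View pics/w7c.png

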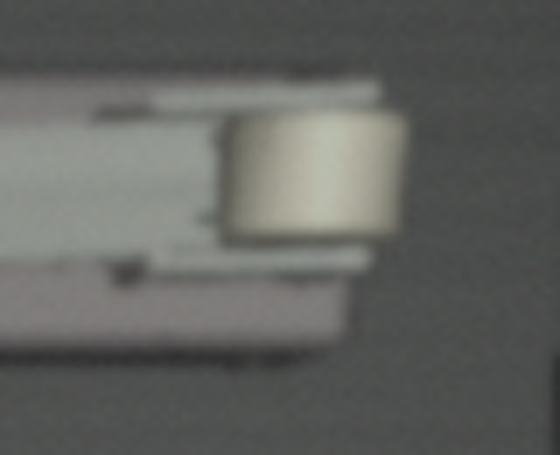

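View pics/w7.png

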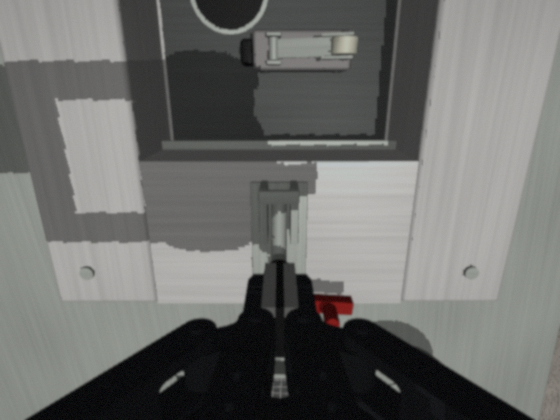

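Call:
{"name": "carry_out", "arguments": {
  "plan": [
    {"x":8,"y":-20,"z":0,"rx":0,"ry":0,"rz":0,"grip":-1},
    {"x":10,"y":-25,"z":0,"rx":0,"ry":0,"rz":0,"grip":-1},
    {"x":12,"y":-25,"z":5,"rx":0,"ry":0,"rz":0,"grip":-1},
    {"x":12,"y":-25,"z":15,"rx":0,"ry":0,"rz":0,"grip":-1},
    {"x":8,"y":-20,"z":20,"rx":0,"ry":0,"rz":0,"grip":-1},
    {"x":0,"y":-5,"z":25,"rx":0,"ry":0,"rz":0,"grip":-1},
    {"x":0,"y":0,"z":25,"rx":0,"ry":0,"rz":0,"grip":-1},
    {"x":0,"y":0,"z":15,"rx":0,"ry":0,"rz":0,"grip":-1},
    {"x":0,"y":0,"z":10,"rx":0,"ry":0,"rz":0,"grip":-1},
    {"x":0,"y":0,"z":0,"rx":0,"ry":0,"rz":0,"grip":-1},
    {"x":0,"y":0,"z":0,"rx":0,"ry":0,"rz":0,"grip":-1},
    {"x":0,"y":0,"z":0,"rx":0,"ry":0,"rz":0,"grip":-1}
  ]
}}

```text
time_s: 10.2
eef_pos: [0.6034, 0.0932, 0.3584]
tool_rot: [-0.0, 0.999, -0.038, 0.001]
force: [-0.3, 0.8, 0.1]
width: -0.0001
```

```bash
python3 -c "
from h import *
where()
snap('side','s8');snap('scene','c8')
a=cv2.imread('pics/s8.png')[170:250,260:360];a=cv2.resize(a,None,fx=5,fy=5,interpolation=cv2.INTER_CUBIC)
b=cv2.imread('pics/c8.png')[160:260,230:320];b=cv2.resize(b,None,fx=4,fy=4,interpolation=cv2.INTER_CUBIC)
cv2.imwrite('pics/s8c.png',a);cv2.imwrite('pics/c8c.png',b)
"
```

```text
t 10.2 tcp [0.6034 0.0932 0.3584] sifter mm [48.6 17.3] tip over deck 15.4 yawrel -0.02 q [-1.000e-04  9.993e-01 -3.840e-02  1.000e-03] F [-0.28  0.83  0.15] w -0.0001
```

View pics/s8c.png

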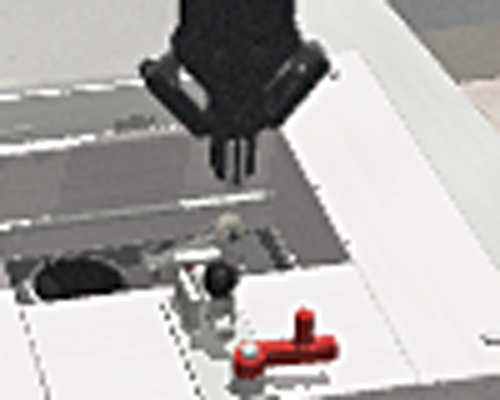

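View pics/c8c.png

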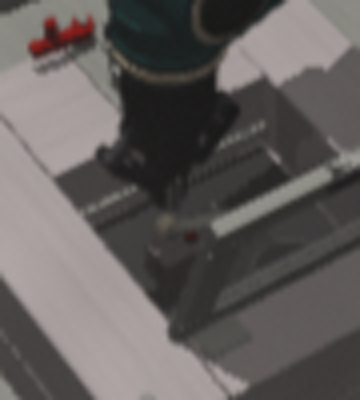

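The tip is above the roller in both views. I'll approach it now.

Call:
{"name": "carry_out", "arguments": {
  "plan": [
    {"x":0,"y":0,"z":6,"rx":0,"ry":0,"rz":0,"grip":-1},
    {"x":0,"y":0,"z":6,"rx":0,"ry":0,"rz":0,"grip":-1},
    {"x":0,"y":0,"z":5,"rx":0,"ry":0,"rz":0,"grip":-1},
    {"x":0,"y":0,"z":2,"rx":0,"ry":0,"rz":0,"grip":-1},
    {"x":0,"y":0,"z":0,"rx":0,"ry":0,"rz":0,"grip":-1},
    {"x":0,"y":0,"z":0,"rx":0,"ry":0,"rz":0,"grip":-1},
    {"x":0,"y":0,"z":0,"rx":0,"ry":0,"rz":0,"grip":-1}
  ]
}}

```text
time_s: 10.88
eef_pos: [0.6033, 0.0936, 0.3379]
tool_rot: [-0.0, 0.999, -0.038, 0.0]
force: [-0.1, 0.1, -0.2]
width: -0.0
```

```bash
python3 -c "
from h import *
where()
snap('side','s9')
a=cv2.imread('pics/s9.png')[170:250,260:360];a=cv2.resize(a,None,fx=6,fy=6,interpolation=cv2.INTER_CUBIC)
cv2.imwrite('pics/s9c.png',a)
"
```

```text
t 10.8833 tcp [0.6033 0.0936 0.3379] sifter mm [48.4 17.7] tip over deck -5.1 yawrel 0.01 q [-0.000e+00  9.993e-01 -3.820e-02  1.000e-04] F [-0.13  0.11 -0.22] w -0.0
```

View pics/s9c.png

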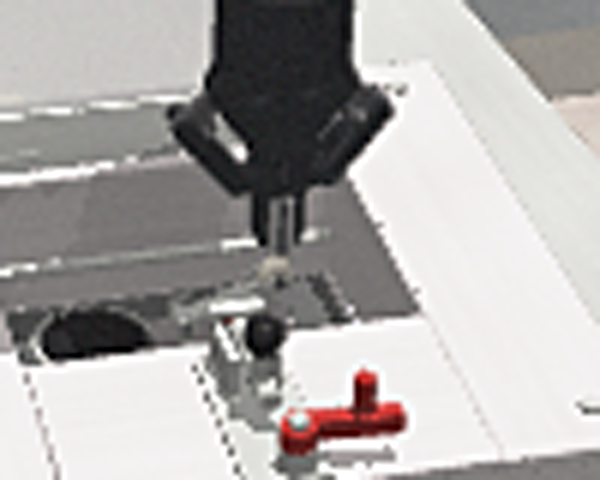

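The fingertip is just above the roller. From here I press in small steps.

Call:
{"name": "carry_out", "arguments": {
  "plan": [
    {"x":0,"y":0,"z":2,"rx":0,"ry":0,"rz":0,"grip":-1},
    {"x":0,"y":0,"z":2,"rx":0,"ry":0,"rz":0,"grip":-1},
    {"x":0,"y":0,"z":1,"rx":0,"ry":0,"rz":0,"grip":-1},
    {"x":0,"y":0,"z":0,"rx":0,"ry":0,"rz":0,"grip":-1},
    {"x":0,"y":0,"z":0,"rx":0,"ry":0,"rz":0,"grip":-1}
  ]
}}

```text
time_s: 11.35
eef_pos: [0.6032, 0.0936, 0.3326]
tool_rot: [0.0, 0.999, -0.038, -0.0]
force: [0.4, -0.5, 0.0]
width: 0.0003
```

Call:
{"name": "carry_out", "arguments": {
  "plan": [
    {"x":0,"y":0,"z":1,"rx":0,"ry":0,"rz":0,"grip":-1},
    {"x":0,"y":0,"z":0,"rx":0,"ry":0,"rz":0,"grip":-1},
    {"x":0,"y":0,"z":0,"rx":0,"ry":0,"rz":0,"grip":-1}
  ]
}}

```text
time_s: 11.6
eef_pos: [0.6032, 0.0936, 0.3318]
tool_rot: [-0.0, 0.999, -0.038, 0.0]
force: [0.6, -0.2, 0.3]
width: 0.0004
```

Call:
{"name": "carry_out", "arguments": {
  "plan": [
    {"x":0,"y":0,"z":1,"rx":0,"ry":0,"rz":0,"grip":-1},
    {"x":0,"y":0,"z":0,"rx":0,"ry":0,"rz":0,"grip":-1},
    {"x":0,"y":0,"z":0,"rx":0,"ry":0,"rz":0,"grip":-1}
  ]
}}

```text
time_s: 11.85
eef_pos: [0.6032, 0.0936, 0.3307]
tool_rot: [-0.0, 0.999, -0.038, -0.0]
force: [-0.3, 0.1, 0.7]
width: -0.0001
```

Call:
{"name": "carry_out", "arguments": {
  "plan": [
    {"x":0,"y":0,"z":1,"rx":0,"ry":0,"rz":0,"grip":-1},
    {"x":0,"y":0,"z":0,"rx":0,"ry":0,"rz":0,"grip":-1},
    {"x":0,"y":0,"z":0,"rx":0,"ry":0,"rz":0,"grip":-1}
  ]
}}

```text
time_s: 12.1
eef_pos: [0.6032, 0.0936, 0.3296]
tool_rot: [0.0, 0.999, -0.038, -0.0]
force: [-0.3, 0.3, 0.1]
width: -0.0002
```

Call:
{"name": "carry_out", "arguments": {
  "plan": [
    {"x":0,"y":0,"z":1,"rx":0,"ry":0,"rz":0,"grip":-1},
    {"x":0,"y":0,"z":0,"rx":0,"ry":0,"rz":0,"grip":-1},
    {"x":0,"y":0,"z":0,"rx":0,"ry":0,"rz":0,"grip":-1}
  ]
}}

```text
time_s: 12.35
eef_pos: [0.6032, 0.0936, 0.3286]
tool_rot: [0.0, 0.999, -0.038, -0.0]
force: [-0.5, 0.3, -0.0]
width: -0.0
```

Call:
{"name": "carry_out", "arguments": {
  "plan": [
    {"x":0,"y":0,"z":1,"rx":0,"ry":0,"rz":0,"grip":-1},
    {"x":0,"y":0,"z":0,"rx":0,"ry":0,"rz":0,"grip":-1},
    {"x":0,"y":0,"z":0,"rx":0,"ry":0,"rz":0,"grip":-1}
  ]
}}

```text
time_s: 12.6
eef_pos: [0.6032, 0.0936, 0.3277]
tool_rot: [-0.0, 0.999, -0.038, -0.0]
force: [-0.0, 0.5, 0.7]
width: -0.0005
```

Call:
{"name": "carry_out", "arguments": {
  "plan": [
    {"x":0,"y":0,"z":1,"rx":0,"ry":0,"rz":0,"grip":-1},
    {"x":0,"y":0,"z":0,"rx":0,"ry":0,"rz":0,"grip":-1},
    {"x":0,"y":0,"z":0,"rx":0,"ry":0,"rz":0,"grip":-1}
  ]
}}

```text
time_s: 12.85
eef_pos: [0.6032, 0.0936, 0.3268]
tool_rot: [-0.0, 0.999, -0.038, 0.0]
force: [-1.3, 0.0, 2.0]
width: -0.0002
```

```bash
python3 -c "
from h import *
where()
snap('side','s10')
a=cv2.imread('pics/s10.png')[170:250,260:360];a=cv2.resize(a,None,fx=6,fy=6,interpolation=cv2.INTER_CUBIC)
cv2.imwrite('pics/s10c.png',a);where()
"
```

```text
t 12.85 tcp [0.6032 0.0936 0.3268] sifter mm [48.4 17.7] tip over deck -16.2 yawrel 0.01 q [-0.000e+00  9.993e-01 -3.820e-02  1.000e-04] F [-1.3   0.01  1.97] w -0.0002
t 12.9 tcp [0.6032 0.0936 0.3268] sifter mm [48.4 17.7] tip over deck -16.2 yawrel 0.01 q [-0.000e+00  9.993e-01 -3.820e-02  1.000e-04] F [-0.02 -0.2   2.35] w -0.0001
```

View pics/s10c.png

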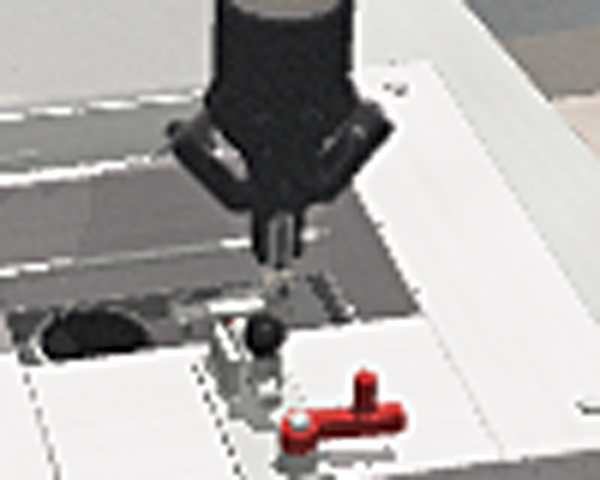

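The tip is pressing the roller and the force is rising (2.2 N at z=0.3268). I'm going to 0.5 mm steps.

Call:
{"name": "carry_out", "arguments": {
  "plan": [
    {"x":0,"y":0,"z":0.5,"rx":0,"ry":0,"rz":0,"grip":-1},
    {"x":0,"y":0,"z":0,"rx":0,"ry":0,"rz":0,"grip":-1},
    {"x":0,"y":0,"z":0,"rx":0,"ry":0,"rz":0,"grip":-1}
  ]
}}

```text
time_s: 13.15
eef_pos: [0.6033, 0.0936, 0.3263]
tool_rot: [-0.0, 0.999, -0.038, 0.0]
force: [0.5, -0.0, 3.0]
width: -0.0
```

Call:
{"name": "carry_out", "arguments": {
  "plan": [
    {"x":0,"y":0,"z":0.5,"rx":0,"ry":0,"rz":0,"grip":-1},
    {"x":0,"y":0,"z":0,"rx":0,"ry":0,"rz":0,"grip":-1},
    {"x":0,"y":0,"z":0,"rx":0,"ry":0,"rz":0,"grip":-1}
  ]
}}

```text
time_s: 13.4
eef_pos: [0.6032, 0.0936, 0.3258]
tool_rot: [-0.0, 0.999, -0.038, 0.0]
force: [0.2, -0.3, 4.4]
width: 0.0002
```

Call:
{"name": "carry_out", "arguments": {
  "plan": [
    {"x":0,"y":0,"z":0.5,"rx":0,"ry":0,"rz":0,"grip":-1},
    {"x":0,"y":0,"z":0,"rx":0,"ry":0,"rz":0,"grip":-1},
    {"x":0,"y":0,"z":0,"rx":0,"ry":0,"rz":0,"grip":-1}
  ]
}}

```text
time_s: 13.65
eef_pos: [0.6033, 0.0936, 0.3253]
tool_rot: [0.0, 0.999, -0.038, 0.0]
force: [0.1, 0.8, 5.1]
width: -0.0
```

Call:
{"name": "carry_out", "arguments": {
  "plan": [
    {"x":0,"y":0,"z":0.5,"rx":0,"ry":0,"rz":0,"grip":-1},
    {"x":0,"y":0,"z":0,"rx":0,"ry":0,"rz":0,"grip":-1},
    {"x":0,"y":0,"z":0,"rx":0,"ry":0,"rz":0,"grip":-1}
  ]
}}

```text
time_s: 13.9
eef_pos: [0.6033, 0.0936, 0.3249]
tool_rot: [-0.0, 0.999, -0.038, 0.0]
force: [0.1, -0.6, 5.8]
width: 0.0
```

Call:
{"name": "carry_out", "arguments": {
  "plan": [
    {"x":0,"y":0,"z":0.5,"rx":0,"ry":0,"rz":0,"grip":-1},
    {"x":0,"y":0,"z":0,"rx":0,"ry":0,"rz":0,"grip":-1},
    {"x":0,"y":0,"z":0,"rx":0,"ry":0,"rz":0,"grip":-1}
  ]
}}

```text
time_s: 14.15
eef_pos: [0.6033, 0.0936, 0.3245]
tool_rot: [-0.0, 0.999, -0.038, 0.0]
force: [0.1, -0.0, 6.0]
width: -0.0002
```

Call:
{"name": "carry_out", "arguments": {
  "plan": [
    {"x":0,"y":0,"z":0.5,"rx":0,"ry":0,"rz":0,"grip":-1},
    {"x":0,"y":0,"z":0,"rx":0,"ry":0,"rz":0,"grip":-1},
    {"x":0,"y":0,"z":0,"rx":0,"ry":0,"rz":0,"grip":-1}
  ]
}}

```text
time_s: 14.4
eef_pos: [0.6033, 0.0936, 0.3241]
tool_rot: [-0.0, 0.999, -0.038, 0.0]
force: [0.4, 0.6, 6.4]
width: -0.0002
```

Call:
{"name": "carry_out", "arguments": {
  "plan": [
    {"x":0,"y":0,"z":0.5,"rx":0,"ry":0,"rz":0,"grip":-1},
    {"x":0,"y":0,"z":0,"rx":0,"ry":0,"rz":0,"grip":-1},
    {"x":0,"y":0,"z":0,"rx":0,"ry":0,"rz":0,"grip":-1}
  ]
}}

```text
time_s: 14.65
eef_pos: [0.6033, 0.0936, 0.3236]
tool_rot: [-0.0, 0.999, -0.038, 0.0]
force: [-0.2, 0.7, 6.7]
width: -0.0005
```

Call:
{"name": "carry_out", "arguments": {
  "plan": [
    {"x":0,"y":0,"z":0.5,"rx":0,"ry":0,"rz":0,"grip":-1},
    {"x":0,"y":0,"z":0,"rx":0,"ry":0,"rz":0,"grip":-1},
    {"x":0,"y":0,"z":0,"rx":0,"ry":0,"rz":0,"grip":-1}
  ]
}}

```text
time_s: 14.9
eef_pos: [0.6033, 0.0936, 0.3232]
tool_rot: [-0.0, 0.999, -0.038, 0.0]
force: [0.5, -0.3, 6.6]
width: -0.0003
```

Call:
{"name": "carry_out", "arguments": {
  "plan": [
    {"x":0,"y":0,"z":0.5,"rx":0,"ry":0,"rz":0,"grip":-1},
    {"x":0,"y":0,"z":0,"rx":0,"ry":0,"rz":0,"grip":-1},
    {"x":0,"y":0,"z":0,"rx":0,"ry":0,"rz":0,"grip":-1}
  ]
}}

```text
time_s: 15.15
eef_pos: [0.6033, 0.0936, 0.3227]
tool_rot: [-0.0, 0.999, -0.038, 0.0]
force: [0.7, 0.5, 7.4]
width: -0.0
```

Call:
{"name": "carry_out", "arguments": {
  "plan": [
    {"x":0,"y":0,"z":0.5,"rx":0,"ry":0,"rz":0,"grip":-1},
    {"x":0,"y":0,"z":0,"rx":0,"ry":0,"rz":0,"grip":-1},
    {"x":0,"y":0,"z":0,"rx":0,"ry":0,"rz":0,"grip":-1}
  ]
}}

```text
time_s: 15.4
eef_pos: [0.6033, 0.0936, 0.3221]
tool_rot: [-0.0, 0.999, -0.038, 0.0]
force: [0.5, 0.7, 6.6]
width: 0.0003
```

Call:
{"name": "carry_out", "arguments": {
  "plan": [
    {"x":0,"y":0,"z":0,"rx":0,"ry":0,"rz":0,"grip":-1}
  ]
}}

```text
time_s: 15.48
eef_pos: [0.6033, 0.0936, 0.3221]
tool_rot: [-0.0, 0.999, -0.038, 0.0]
force: [-0.6, 0.2, 6.6]
width: -0.0003
```

Call:
{"name": "carry_out", "arguments": {
  "plan": [
    {"x":0,"y":0,"z":0.5,"rx":0,"ry":0,"rz":0,"grip":-1},
    {"x":0,"y":0,"z":0,"rx":0,"ry":0,"rz":0,"grip":-1},
    {"x":0,"y":0,"z":0,"rx":0,"ry":0,"rz":0,"grip":-1}
  ]
}}

```text
time_s: 15.73
eef_pos: [0.6033, 0.0936, 0.3215]
tool_rot: [-0.0, 0.999, -0.038, 0.0]
force: [1.4, 0.1, 6.1]
width: 0.0001
```

Call:
{"name": "carry_out", "arguments": {
  "plan": [
    {"x":0,"y":0,"z":0,"rx":0,"ry":0,"rz":0,"grip":-1}
  ]
}}

```text
time_s: 15.82
eef_pos: [0.6033, 0.0936, 0.3215]
tool_rot: [-0.0, 0.999, -0.038, 0.0]
force: [0.1, -1.0, 5.2]
width: -0.0002
```

Call:
{"name": "carry_out", "arguments": {
  "plan": [
    {"x":0,"y":0,"z":0.5,"rx":0,"ry":0,"rz":0,"grip":-1},
    {"x":0,"y":0,"z":0,"rx":0,"ry":0,"rz":0,"grip":-1},
    {"x":0,"y":0,"z":0,"rx":0,"ry":0,"rz":0,"grip":-1}
  ]
}}

```text
time_s: 16.07
eef_pos: [0.6032, 0.0936, 0.3208]
tool_rot: [-0.0, 0.999, -0.038, 0.0]
force: [-0.2, 0.6, 5.2]
width: -0.0004
```

Call:
{"name": "carry_out", "arguments": {
  "plan": [
    {"x":0,"y":0,"z":0,"rx":0,"ry":0,"rz":0,"grip":-1}
  ]
}}

```text
time_s: 16.15
eef_pos: [0.6032, 0.0936, 0.3207]
tool_rot: [-0.0, 0.999, -0.038, 0.0]
force: [0.5, -0.3, 4.7]
width: 0.0003
```

Call:
{"name": "carry_out", "arguments": {
  "plan": [
    {"x":0,"y":0,"z":0.5,"rx":0,"ry":0,"rz":0,"grip":-1},
    {"x":0,"y":0,"z":0,"rx":0,"ry":0,"rz":0,"grip":-1},
    {"x":0,"y":0,"z":0,"rx":0,"ry":0,"rz":0,"grip":-1}
  ]
}}

```text
time_s: 16.4
eef_pos: [0.6032, 0.0936, 0.3202]
tool_rot: [0.0, 0.999, -0.038, -0.0]
force: [-0.0, 0.3, 5.3]
width: -0.0002
```

Call:
{"name": "carry_out", "arguments": {
  "plan": [
    {"x":0,"y":0,"z":0,"rx":0,"ry":0,"rz":0,"grip":-1}
  ]
}}

```text
time_s: 16.48
eef_pos: [0.6032, 0.0936, 0.3202]
tool_rot: [0.0, 0.999, -0.038, -0.0]
force: [0.1, -0.3, 4.5]
width: 0.0
```

Call:
{"name": "carry_out", "arguments": {
  "plan": [
    {"x":0,"y":0,"z":0,"rx":0,"ry":0,"rz":0,"grip":-1},
    {"x":0,"y":0,"z":0,"rx":0,"ry":0,"rz":0,"grip":-1},
    {"x":0,"y":0,"z":0,"rx":0,"ry":0,"rz":0,"grip":-1}
  ]
}}

```text
time_s: 16.73
eef_pos: [0.6032, 0.0936, 0.3202]
tool_rot: [-0.0, 0.999, -0.038, -0.0]
force: [0.7, 0.1, 4.9]
width: -0.0004
```

Call:
{"name": "carry_out", "arguments": {
  "plan": [
    {"x":0,"y":0,"z":0.4,"rx":0,"ry":0,"rz":0,"grip":-1},
    {"x":0,"y":0,"z":0,"rx":0,"ry":0,"rz":0,"grip":-1},
    {"x":0,"y":0,"z":0,"rx":0,"ry":0,"rz":0,"grip":-1}
  ]
}}

```text
time_s: 16.98
eef_pos: [0.6032, 0.0936, 0.3198]
tool_rot: [0.0, 0.999, -0.038, 0.0]
force: [1.0, -0.3, 5.1]
width: -0.0002
```

Call:
{"name": "carry_out", "arguments": {
  "plan": [
    {"x":0,"y":0,"z":0,"rx":0,"ry":0,"rz":0,"grip":-1}
  ]
}}

```text
time_s: 17.07
eef_pos: [0.6032, 0.0936, 0.3198]
tool_rot: [0.0, 0.999, -0.038, 0.0]
force: [0.1, 0.3, 4.8]
width: -0.0001
```

Call:
{"name": "carry_out", "arguments": {
  "plan": [
    {"x":0,"y":0,"z":0,"rx":0,"ry":0,"rz":0,"grip":-1}
  ]
}}

```text
time_s: 17.15
eef_pos: [0.6032, 0.0936, 0.3198]
tool_rot: [-0.0, 0.999, -0.038, -0.0]
force: [0.2, 0.8, 4.6]
width: -0.0001
```

The force peaked near 7.2 N and has dropped to a flat valley of about 4.8 N. The switch has clicked, so I'll hold here.

Call:
{"name": "carry_out", "arguments": {
  "plan": [
    {"x":0,"y":0,"z":0,"rx":0,"ry":0,"rz":0,"grip":-1},
    {"x":0,"y":0,"z":0,"rx":0,"ry":0,"rz":0,"grip":-1},
    {"x":0,"y":0,"z":0,"rx":0,"ry":0,"rz":0,"grip":-1},
    {"x":0,"y":0,"z":0,"rx":0,"ry":0,"rz":0,"grip":-1},
    {"x":0,"y":0,"z":0,"rx":0,"ry":0,"rz":0,"grip":-1},
    {"x":0,"y":0,"z":0,"rx":0,"ry":0,"rz":0,"grip":-1},
    {"x":0,"y":0,"z":0,"rx":0,"ry":0,"rz":0,"grip":-1},
    {"x":0,"y":0,"z":0,"rx":0,"ry":0,"rz":0,"grip":-1},
    {"x":0,"y":0,"z":0,"rx":0,"ry":0,"rz":0,"grip":-1},
    {"x":0,"y":0,"z":0,"rx":0,"ry":0,"rz":0,"grip":-1}
  ]
}}

```text
time_s: 17.98
eef_pos: [0.6032, 0.0936, 0.3198]
tool_rot: [0.0, 0.999, -0.038, 0.0]
force: [-0.0, -0.2, 5.2]
width: 0.0002
```

Held for more than 1 s in the middle of the valley. Releasing and retreating.

Call:
{"name": "carry_out", "arguments": {
  "plan": [
    {"x":0,"y":0,"z":-3,"rx":0,"ry":0,"rz":0,"grip":-1},
    {"x":0,"y":0,"z":-5,"rx":0,"ry":0,"rz":0,"grip":-1},
    {"x":0,"y":0,"z":-8,"rx":0,"ry":0,"rz":0,"grip":-1},
    {"x":0,"y":0,"z":-15,"rx":0,"ry":0,"rz":0,"grip":-1},
    {"x":0,"y":0,"z":-25,"rx":0,"ry":0,"rz":0,"grip":-1},
    {"x":0,"y":0,"z":-30,"rx":0,"ry":0,"rz":0,"grip":-1},
    {"x":0,"y":20,"z":-30,"rx":0,"ry":0,"rz":0,"grip":-1},
    {"x":0,"y":30,"z":-20,"rx":0,"ry":0,"rz":0,"grip":-1},
    {"x":0,"y":30,"z":-10,"rx":0,"ry":0,"rz":0,"grip":-1},
    {"x":0,"y":20,"z":0,"rx":0,"ry":0,"rz":0,"grip":-1},
    {"x":0,"y":0,"z":0,"rx":0,"ry":0,"rz":0,"grip":-1},
    {"x":0,"y":0,"z":0,"rx":0,"ry":0,"rz":0,"grip":-1}
  ]
}}

```text
time_s: 18.98
eef_pos: [0.5953, -0.0069, 0.4669]
tool_rot: [-0.0, 0.999, -0.039, 0.0]
force: [-0.4, -0.5, -0.8]
width: 0.0002
```

```bash
python3 -c "
from h import *
where()
snap('side','s12');snap('wrist','w12')
"
```

```text
t 18.9833 tcp [ 0.5953 -0.0069  0.4669] sifter mm [ 48.2 -83.2] tip over deck 123.9 yawrel -0.09 q [-0.000e+00  9.992e-01 -3.900e-02  3.000e-04] F [-0.42 -0.46 -0.76] w 0.0002
```

View pics/s12.png

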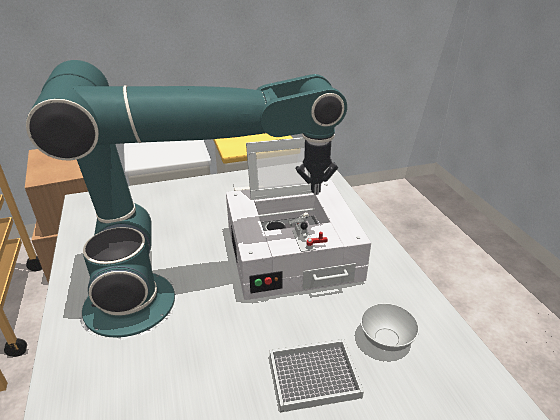

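View pics/w12.png

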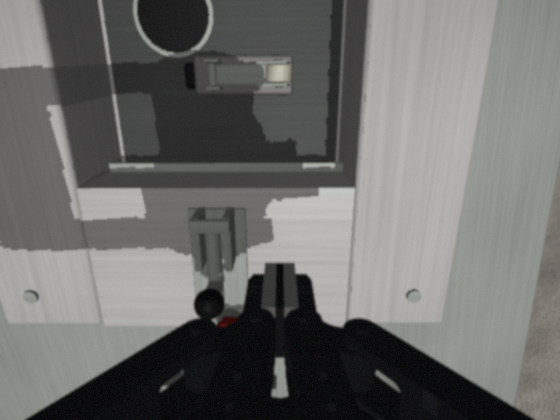

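The lid stands open at (275,165) in the side view. The catch is aside at (317,240), the knob is drawn, the roller is back up at (280,73) in the wrist view, and the gripper is clear of everything. Handing the job in.

```bash
python3 -c "
from bench import *
print(job_done())"
```

```text
the job is handed in; nothing more can be done
None
```

The switch check is done and handed in after about 19 s of the 64 s allowed. No verdict was reported, so what follows rests on force readings and pictures.

- **Catch and bolt:** I swung the red catch aside to about 1.5 rad, judged from the picture. I then drew the bolt by its knob about 26 mm, and the lid rose by itself and stood open.
- **Switch press:** I pressed the roller down in 1 mm and then 0.5 mm steps. The force rose to a peak of about 7 N, fell to a flat valley of about 4.8 N over roughly 3 mm, and I held it there for about 1 s before letting it spring back.
- **Last pictures:** They show the lid open, the bolt drawn, the catch aside, the roller back up and the gripper clear. The bowl and sieve look where they started; the scraper was not in these views, but the arm never went near it.
- **What disagreed:** The measured force drop was only about 2 to 2.5 N, against the 3 to 4 N in the description. I took the click from the flat valley after the peak, with no steep climb following it. The contact's own travel could not be read.

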